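# Release the ratchet and close the plate press

### The job

Close the plate press over the sample plate: press the black thumb tab of the ratchet pawl all the way down so that its hook stands free of the teeth, then push the raised press arm fully down by its crossbar handle. Work only by pressing with the fingers; do not force the arm past the teeth while the pawl is engaged, leave the pawl free, the plate in its nest and the other things on the bench undisturbed, and finish clear of everything.

Things in the scene. Friction and masses are not known exactly. Their poses are not given: they have to be found in the camera images.
- press: Bench-top plate press, fixed; heading varies. White base 300 x 160 x 16 mm, in its frame x -140 to +160, y -80 to +80 mm; origin on the bench (z = 0), z up. All that moves lies in its middle plane y = 0: arm hinge at x +35, z 65 mm, arm reaching towards -x, ratchet teeth and pawl on the +x side of the hinge. Hinge cheeks 80 mm high stand at y -28..-20 and +20..+28 mm.
- press_hinge (a point): Point on the axis of the arm's hinge, 65 mm above the bench; the axis is the press's y axis. Fixed to the press.
- handle (a point): Centre of the round steel crossbar at the arm's free end, 20 mm thick, 100 mm long along the press's y, 190 mm from the hinge axis. About 195 mm above the bench when raised, 65 mm when fully down. With press_arm at q it lies at press x = 35 - 190 cos(0.75 - q), z = 65 + 190 sin(0.75 - q) mm.
- press_arm (a joint): Turn of the aluminium press arm, rad: 0 at its upper stop (0.75 rad above level), 0.75 fully down at its stop, level, its grey 76 x 118 mm pad just over the plate. Stiff hinge: stays where left, moves down under about 2 to 5 N at the handle. With the pawl engaged it has some play, but the teeth block it at about 0.1. The arm bar is 22 mm wide.
- pawl_tab (a point): Centre of the top face of the pawl's black thumb tab, 28 (press x) x 32 (press y) x 6 mm thick. Engaged: press x +140, z 58 mm. Fully pressed: x +148, z 27 mm, its top face tilted 0.5 rad down towards press +x. With pawl at q it lies at press x = 83 + 57 cos q + 32 sin q, z = 26 + 32 cos q - 57 sin q mm.
- pawl (a joint): Turn of the steel ratchet pawl, rad, about the press's y axis direction at press x +83, z 26 mm: 0 with its hook in the teeth (engaged), 0.5 with the tab at its lower stop (free). The hook clears the teeth from about 0.28. Stiff pivot: about 2 to 3 N on the tab moves it and it stays where it is left.
- plate: White sample plate with many wells, 85 (press x) x 127 (press y) x 14 mm, origin at the centre of its underside, lying loose in the press's nest under the arm's pad, at press x -62 mm, z 16 mm.
- tip_box: Closed pipette tip box with a blue lid, 88 x 123 x 63 mm high, loose on the bench; origin at the centre of its underside. To be left alone.
- flask: Round reagent bottle, 52 mm thick, 115 mm high, standing loose; origin at the centre of its underside. To be left alone.
- jar: Low round jar, 48 mm thick, 55 mm high, standing loose; origin at the centre of its underside. To be left alone.

How it is judged:
By the outcome, as a careful person would: the job done as asked, in the order asked, and still so for the second after the job is handed in, with the robot touching nothing.
It also fails if it takes over 43 s, if anything falls off the work surface, if the arm or the gripper's body presses on something with over 40 N, if the wrist force passes 120 N, or if a joint passes its speed limit or range.

### The arm

A 7-joint arm with a two-finger parallel gripper is mounted at the origin on the work surface. World frame = base frame: x ahead of the robot, y to its left, z up, the work surface at z = 0. Lengths are in m, angles in rad, forces in N, time in s.
With the tool pointing down it reaches from about 0.35 to 0.9 m from the base axis. Payload 8.1 kg.
Tool frame: the origin (TCP) lies at the very end of the fingers, on their centre line; the grasp point (between the pads) lies 19 mm behind it; x points along the fingers, y is the direction in which the jaws open and shut, and the axes are right-handed (so a half turn about x gives the same grasp; the last joint's range is limited). The gripper opens to 85 mm and grips with 20 to 120 N. Pads are 22 mm wide; open, the fingers measure 114 mm over their backs; the gripper's body (76 mm by 85 mm) begins 54 mm behind the grasp point. The pads swing forward as they close: fully open they stand 13 mm farther back than shut.
Start: joints at [-1.405, 0.434, 0.025, 1.573, -0.012, 1.134, -0.075], TCP at [0.166, 0.603, 0.231] pointing down, gripper open.
Joint ranges: [-2.62, 2.62], [-0.44, 2.09], [-1.27, 1.32], [0.08, 2.57], [-1.32, 4.46], [0.12, 2], [-2.74, 2.74]. Speed limits (rad/s): [2.22, 2.22, 3.01, 3.01, 3.14, 3.14, 3.14].

### API

Orientations are given as a unit quaternion [x, y, z, w].
In Python, from bench import ctrl, eyes, ticket gives the robot as it stands.
- The arm moves only by the shell command python3 -m handwheel 'ROWS' [FORCE]. ROWS is JSON, one flat list of numbers, 5 for each row, row after row: the shift along the tool's x, y, z scaled (see below), then the turn about the tool's x scaled (see below), then the gripper command: -1 is fully open, 1 is shut, values between are in proportion. In form: [x, y, z, turn, hand, x, y, z, turn, hand, ...]. A call has 1 to 20 rows; each row is the pose to reach, as a shift and turn from the pose commanded when the call began, along the tool's axes at that moment; what a row does not reach only later rows make up. The controller multiplies each number of a shift by 1 m and each number of a turn by 60 degrees. A row lasts 1/12 s, in which the tool goes at most 41.7 mm and 7.16 degrees, less where a joint would pass 70% of its speed; a pose out of reach is approached as far as the arm can. A call with a number of a shift or a turn outside -1 to 1 is refused whole. A call with a gripper value outside its range is refused whole. The fingers move at their own pace and stop on an object; FORCE is the grip in N (left out, the last holds). Time passes only in rows, so rows that repeat a pose let the fingers close. It gives the time, the measured TCP pose, the force and the opening at its end, in the units of the state.
- ctrl.get_obs(): the state, without advancing time (a new reading comes with each control period).
- eyes.capture(name): name is "side" or "top"; returns a dict with "pixels" (400x640x3 uint8, red, green, blue), "z_map" (400x640 float32, m along the optical axis (not along the pixel's ray), 0 where there is no reading), "intrinsics" (3x3 intrinsics, pixels), "rvec" (rotation vector, rad) and "tvec" (3), from world to camera coordinates, as OpenCV has them. Camera axes: x right, y down, z forward; pixel columns grow to the right and rows downward; lengths in m; the calibration is good to about 2 mm. A picture is of the moment at which its call begins.
- ticket.finish_job(): hands the job in, once; it reports no verdict.
The state is a dict: "t": time; "joint_positions": joint angles; "qd": joint speeds; "joint_efforts": joint torques, N m; "position": TCP position; "tcp_rot": TCP orientation; "wrist_force": force on the tool from outside, world axes, zero at the start; "ft_torque": the same for the moment, N m; "grip_width": finger opening in m.
Only numpy, scipy, OpenCV 4.12 (cv2) and the standard library are available. Lean on these libraries where they do the work, as an engineer would, in place of code of your own. Each camera call takes 0.05 s, during which the arm holds its last target.

## Working session

There is one attempt and no reset: what is moved stays moved. The work goes in short steps, Python scripts to look and compute and a shell command to move; the robot and the scene stay as the last step left them, time stands still between calls to the robot, and variables do not carry over. Pictures are saved under pics/ and viewed, and the job is handed in when it is done.

```bash
mkdir -p pics; ls; python3 - <<'E'
from bench import ctrl, eyes
import cv2,numpy as np
print(ctrl.get_obs())
for n in("side","top"):
    c=eyes.capture(n); cv2.imwrite(f"pics/{n}0.png",c["pixels"][...,::-1]); np.savez(f"{n}0.npz",**c); print(n,c["intrinsics"],c["rvec"],c["tvec"])
E
```

```text
pics
{'t': 0.0, 'joint_positions': array([-1.404615  ,  0.43518997,  0.02497208,  1.57410375, -0.01161023,
        1.13399943, -0.07512318]), 'qd': array([ 6.22351841e-04,  1.56296395e-03, -6.19648380e-04, -8.84587357e-04,
        5.38827548e-05, -1.39926660e-03, -4.73205955e-04]), 'joint_efforts': array([-2.08742153e-03, -6.70465422e+01,  1.02393955e+00, -3.16205192e+01,
        1.54263672e-02,  1.26959893e-02, -2.18414453e-05]), 'position': array([0.16588912, 0.60205496, 0.23054389]), 'tcp_rot': array([ 0.09422734,  0.70075363, -0.0953258 ,  0.70069862]), 'wrist_force': array([-0.04581022,  0.50398549,  0.51488007]), 'ft_torque': array([-0.02220617, -0.04760478,  0.00716945]), 'grip_width': 0.08520694006185281}
side [[426.37635528   0.         320.05996245]
 [  0.         426.37635528 196.52611383]
 [  0.           0.           1.        ]] [ 0.89925803 -2.29696908  1.2667499 ] [0.43345304 0.29852842 0.57346772]
top [[417.50007733   0.         320.41469426]
 [  0.         417.50007733 192.29199248]
 [  0.           0.           1.        ]] [ 2.1244325  -2.16854317  0.14788142] [0.03890124 0.58426867 0.81772648]
```

View pics/side0.png

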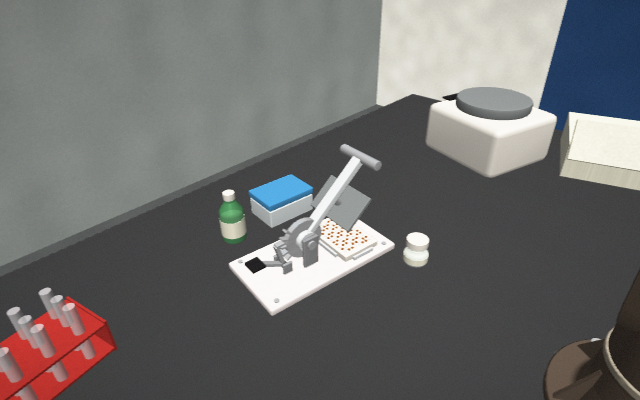

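View pics/top0.png

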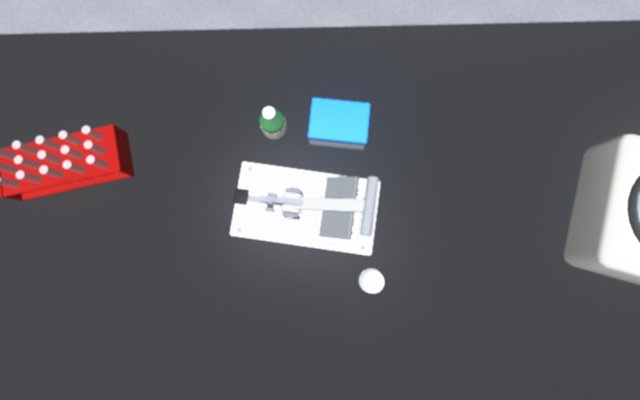

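The side view shows the black tab at (255,265), the handle at (360,157) and the jar at (416,250). In the top view the base corners are near (247,163), (380,178), (372,254) and (231,237), with the tab at (241,196) and the handle at (370,206).

```bash
cat > h.py <<'E'
import cv2,numpy as np
def cloud(c):
    K=c["intrinsics"];z=c["z_map"];v,u=np.mgrid[:400,:640]
    P=np.stack([(u-K[0,2])/K[0,0]*z,(v-K[1,2])/K[1,1]*z,z],-1)
    R=cv2.Rodrigues(np.asarray(c["rvec"],float))[0]
    return (P-np.asarray(c["tvec"]).ravel())@R
def proj(c,X): return cv2.projectPoints(np.asarray(X,float).reshape(-1,1,3),np.asarray(c["rvec"],float),np.asarray(c["tvec"],float),c["intrinsics"],None)[0][:,0]
E
python3 - <<'E'
from h import *
t=dict(np.load("top0.npz"));s=dict(np.load("side0.npz"))
for n,c in(("top",t),("side",s)):
    W=cloud(c);px=c["pixels"].astype(int)
    R=cv2.Rodrigues(c["rvec"])[0];print(n,"cam",-R.T@c["tvec"])
    if n=="top": corners=[(247,163),(380,178),(372,254),(231,237)]
    m=(abs(W[...,2]-.016)<.006)&(px.min(-1)>150)
    mm=cv2.morphologyEx(m.astype(np.uint8),cv2.MORPH_OPEN,np.ones((3,3)))
    k,l,st,_=cv2.connectedComponentsWithStats(mm); i=1+np.argmax(st[1:,4]);
    pts=W[l==i][:,:2]; print("base z",np.median(W[l==i][:,2]))
    print(cv2.minAreaRect((pts*1000).astype(np.float32)))
    def rep(name,mask):
        p=W[mask];print(name,mask.sum(),np.median(p,0),p.min(0),p.max(0))
    if n=="top":
        b=np.zeros((400,640),bool);b[188:205,233:248]=1
        rep("tab",b&(W[...,2]>.045)&(W[...,2]<.075)&(px.max(-1)<60))
        b[:]=0;b[170:240,355:385]=1;rep("handle",b&(W[...,2]>.17))
        b[:]=0;b[260:300,350:390]=1;rep("jar",b&(W[...,2]>.02)); 
        b[:]=0;b[90:150,300:380]=1;rep("box",b&(W[...,2]>.05)); 
        b[:]=0;b[95:145,250:295]=1;rep("flask",b&(W[...,2]>.02)); 
    else:
        b=np.zeros((400,640),bool);b[255:275,243:270]=1
        rep("tab",b&(W[...,2]>.045)&(W[...,2]<.075)&(px.max(-1)<60))
        b[:]=0;b[140:175,335:385]=1;rep("handle",b&(W[...,2]>.17)&(W[...,2]<.25))
        b[:]=0;b[225:275,395:435]=1;rep("jar",b&(W[...,2]>.02)); 
E
```

```text
top cam [0.46410293 0.02509195 0.89192973]
base z 0.015898690615784646
((516.3156127929688, 66.22052764892578), (300.0494384765625, 77.08306121826172), 80.66432189941406)
  return _methods._mean(a, axis=axis, dtype=dtype,
  ret = um.true_divide(
Traceback (most recent call last):
ValueError: zero-size array to reduction operation minimum which has no identity
```

```bash
python3 - <<'E'
from h import *
t=dict(np.load("top0.npz"));s=dict(np.load("side0.npz"))
W=cloud(t);px=t["pixels"].astype(int)
for u,v in[(241,196),(370,206),(247,165),(372,281),(340,120),(268,113),(60,160),(600,200)]: print(u,v,W[v,u],px[v,u])
m=(abs(W[...,2]-.016)<.004);m[:155]=0;m[260:]=0;m[:,:225]=0;m[:,385:]=0
print(cv2.minAreaRect((W[m][:,:2]*1000).astype(np.float32)))
W=cloud(s)
for u,v in[(255,265),(360,157),(416,240),(280,185),(228,195)]: print(u,v,W[v,u],s["pixels"][v,u])
m=(abs(W[...,2]-.016)<.004);m[:,:225]=0;m[:,398:]=0;m[:200]=0
print(cv2.minAreaRect((W[m][:,:2]*1000).astype(np.float32)))
E
```

```text
241 196 [0.57854912 0.18738431 0.05675441] [81 81 88]
370 206 [ 0.5375785  -0.0554768   0.20049442] [212 219 231]
247 165 [0.65093965 0.18297453 0.01552221] [254 253 254]
372 281 [ 0.40499704 -0.07078781  0.05592169] [254 255 255]
340 120 [ 0.73144567 -0.01649408  0.06187605] [103 225 253]
268 113 [0.73155471 0.12496665 0.11447917] [254 255 255]
60 160 [0.65840928 0.55275437 0.06668263] [142  83  84]
600 200 [ 0.5505696  -0.50473267  0.10083567] [137 136 134]
((557.1683959960938, 59.450233459472656), (299.62213134765625, 159.881591796875), 80.6265640258789)
255 265 [0.57439063 0.19032336 0.05563304] [39 34 36]
360 157 [ 0.52984577 -0.04542065  0.19753245] [175 174 174]
416 240 [ 0.40247737 -0.06671531  0.05403028] [251 250 246]
280 185 [ 0.74345389 -0.02429084  0.06144726] [ 87 176 231]
228 195 [0.72262275 0.13090479 0.11416708] [247 245 240]
((623.91650390625, 48.52055358886719), (299.10076904296875, 301.6817932128906), 80.6786880493164)
```

```bash
cat >> h.py <<'E'
from scipy.spatial.transform import Rotation as Rn
a=np.deg2rad(80.63);ex=np.array([np.cos(a),np.sin(a),0]);ey=np.array([-np.sin(a),np.cos(a),0]);O=np.array([.5572,.0595,0])-.010*ex
def pw(x,y,z): return O+(x*ex+y*ey)/1000+np.array([0,0,z/1000])
def info(tx=None):
    from bench import ctrl
    o=ctrl.get_obs();R=Rn.from_quat(o["tcp_rot"]);d=o["position"]-O
    print("t",round(o["t"],2),"press xyz mm",np.round([d@ex*1e3,d@ey*1e3,d[2]*1e3],1),"F",np.round(o["wrist_force"],1),"grip",round(o["grip_width"],3))
    for t in (tx or []): print(t,"tool shift",np.round(R.inv().apply(pw(*t)-o["position"]),4))
    return o,R
E
python3 - <<'E'
from h import *
o,R=info([(150,0,130),(150,0,66),(150,0,31)])
print(R.as_matrix().round(3)); 
B=np.stack([ex,ey,[0,0,1]]);print("tool axes in press frame\n",(B@R.as_matrix()).round(3))
E
```

```text
t 0.1 press xyz mm [481.7 474.4 230.6] F [-0.1 -0.5  0.2] grip 0.086
(150, 0, 130) tool shift [ 0.1011 -0.2798  0.5066]
(150, 0, 66) tool shift [ 0.1651 -0.2797  0.5066]
(150, 0, 31) tool shift [ 0.2001 -0.2797  0.5066]
[[-0.     0.266  0.964]
 [-0.001  0.964 -0.266]
 [-1.    -0.001  0.   ]]
tool axes in press frame
 [[-0.001  0.994 -0.105]
 [ 0.    -0.105 -0.994]
 [-1.    -0.001  0.   ]]
```

```bash
python3 -m handwheel '[0,-0.28,0.507,0,1,0,-0.28,0.507,0,1,0,-0.28,0.507,0,1,0,-0.28,0.507,0,1,0,-0.28,0.507,0,1,0,-0.28,0.507,0,1,0,-0.28,0.507,0,1,0,-0.28,0.507,0,1,0,-0.28,0.507,0,1,0,-0.28,0.507,0,1,0,-0.28,0.507,0,1,0,-0.28,0.507,0,1,0,-0.28,0.507,0,1,0,-0.28,0.507,0,1,0,-0.28,0.507,0,1,0,-0.28,0.507,0,1,0,-0.28,0.507,0,1,0,-0.28,0.507,0,1]' 30
python3 - <<'E'
from h import *
info([(150,0,100),(150,0,66),(150,0,31)])
E
```

```text
t: 1.6
position: [0.5793, 0.1995, 0.231]
tcp_rot: [0.094, 0.701, -0.094, 0.7]
wrist_force: [0.0, -0.5, -0.3]
grip_width: -0.0002
t 1.6 press xyz mm [151.8   1.  231. ] F [ 0.  -0.5 -0.3] grip -0.0
(150, 0, 100) tool shift [ 0.131  -0.0017  0.0013]
(150, 0, 66) tool shift [ 0.165  -0.0017  0.0014]
(150, 0, 31) tool shift [ 0.2    -0.0017  0.0014]
```

```bash
python3 -m handwheel '[0.04,-0.002,0.001,0,1,0.08,-0.002,0.001,0,1,0.12,-0.002,0.001,0,1,0.145,-0.002,0.001,0,1,0.158,-0.002,0.001,0,1,0.158,-0.002,0.001,0,1,0.158,-0.002,0.001,0,1]'
python3 - <<'E'
from h import *
from bench import eyes
info([(150,0,31)])
for n in("side","top"):
    c=eyes.capture(n);u,v=proj(c,pw(145,0,60))[0].astype(int)
    p=c["pixels"][max(0,v-60):v+60,max(0,u-70):u+70,::-1];cv2.imwrite(f"pics/{n}1.png",cv2.resize(p,None,fx=4,fy=4,interpolation=2))
E
```

```text
t: 2.18
position: [0.5799, 0.197, 0.0732]
tcp_rot: [0.094, 0.701, -0.094, 0.7]
wrist_force: [-0.1, 0.6, 0.8]
grip_width: -0.0
t 2.18 press xyz mm [149.4   0.   73.2] F [-0.1  0.6  0.8] grip -0.0
(150, 0, 31) tool shift [0.0422 0.0006 0.    ]
```

View pics/side1.png

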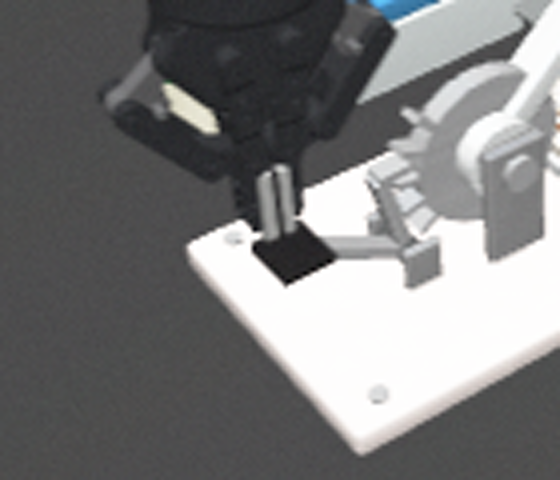

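The closed fingertips hover over the tab: in the crop the tips are at (278,235) and the tab centre at (295,252). Pressing down gradually.

```bash
python3 -m handwheel '[0.006,0,0,0,1,0.012,0,0,0,1,0.016,0,0,0,1,0.02,0,0,0,1,0.024,0,0,0,1,0.028,0,0,0,1,0.032,0,0,0,1,0.036,0,0,0,1,0.036,0,0,0,1]'
python3 - <<'E'
from h import *
info([(150,0,31)])
E
```

```text
t: 3.03
position: [0.5807, 0.1959, 0.0365]
tcp_rot: [0.095, 0.701, -0.095, 0.701]
wrist_force: [2.0, 2.6, 2.7]
grip_width: 0.0001
t 3.03 press xyz mm [148.4  -0.9  36.5] F [2.  2.6 2.7] grip 0.0
(150, 0, 31) tool shift [ 0.0055  0.0015 -0.0011]
```

```bash
python3 -m handwheel '[0.003,0,0,0,1,0.005,0,0,0,1,0.007,0,0,0,1,0.008,0,0,0,1,0.008,0,0,0,1]'
python3 - <<'E'
from h import *
from bench import eyes
info([(150,0,31)])
for n in("side",):
    c=eyes.capture(n);u,v=proj(c,pw(145,0,60))[0].astype(int)
    p=c["pixels"][max(0,v-60):v+60,max(0,u-70):u+70,::-1];cv2.imwrite(f"pics/{n}2.png",cv2.resize(p,None,fx=4,fy=4,interpolation=2))
E
```

```text
t: 3.45
position: [0.581, 0.1962, 0.0297]
tcp_rot: [0.095, 0.701, -0.094, 0.701]
wrist_force: [-1.5, 4.3, 7.7]
grip_width: 0.0001
t 3.45 press xyz mm [148.7  -1.2  29.7] F [-1.5  4.3  7.7] grip 0.0
(150, 0, 31) tool shift [-0.0013  0.0011 -0.0014]
```

View pics/side2.png

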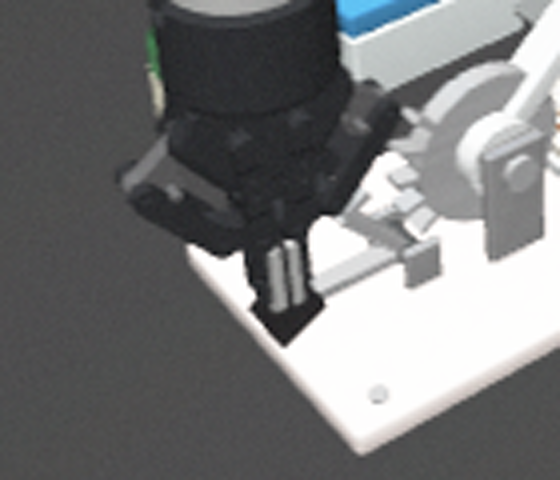

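The tab is down and tilted, near (287,318) in the crop, and the hook has swung away from the teeth. I'll push a little more to confirm the stop.

```bash
python3 -m handwheel '[0.002,0,0,0,1,0.003,0,0,0,1,0.003,0,0,0,1]'
python3 - <<'E'
from h import *
info()
E
```

```text
t: 3.75
position: [0.5814, 0.1962, 0.0288]
tcp_rot: [0.095, 0.7, -0.094, 0.701]
wrist_force: [-6.9, 2.0, 29.7]
grip_width: -0.0001
t 3.75 press xyz mm [148.8  -1.6  28.8] F [-6.9  2.  29.7] grip -0.0
```

Firm stop: 30 N with under 1 mm of travel. Retract and check the pawl.

```bash
python3 -m handwheel '[-0.02,0,0,0,1,-0.06,0,0,0,1,-0.1,0,0,0,1,-0.14,0,0,0,1,-0.18,0,0,0,1,-0.215,0,0,0,1,-0.215,0,0,0,1,-0.215,0,0,0,1]'
python3 - <<'E'
from h import *
from bench import eyes
info([(-104,0,245),(-104,0,206)])
c=eyes.capture("side");W=cloud(c);u,v=proj(c,pw(145,0,40))[0].astype(int)
p=c["pixels"][max(0,v-60):v+60,max(0,u-70):u+70,::-1];cv2.imwrite("pics/side3.png",cv2.resize(p,None,fx=4,fy=4,interpolation=2))
D=W-O;X=D@ex*1e3;Y=D@ey*1e3;Z=W[...,2]*1e3
m=(c["pixels"].max(-1)<70)&(Z>17.5)&(Z<70)&(abs(Y)<20)&(X>120)&(X<170)
print(m.sum(),np.median(X[m]),np.median(Y[m]),np.median(Z[m]),np.polyfit(X[m],Z[m],1))
E
```

```text
t: 4.42
position: [0.5817, 0.1946, 0.2431]
tcp_rot: [0.096, 0.7, -0.095, 0.702]
wrist_force: [-1.1, -0.1, 0.0]
grip_width: 0.0002
t 4.42 press xyz mm [147.3  -2.2 243.1] F [-1.1 -0.1  0. ] grip 0.0
(-104, 0, 245) tool shift [-0.0021 -0.2501  0.0246]
(-104, 0, 206) tool shift [ 0.0369 -0.2501  0.0245]
185 147.2449530782048 2.5622549979881812 25.841138680399915 [ -0.53070022 104.11335268]
```

View pics/side3.png

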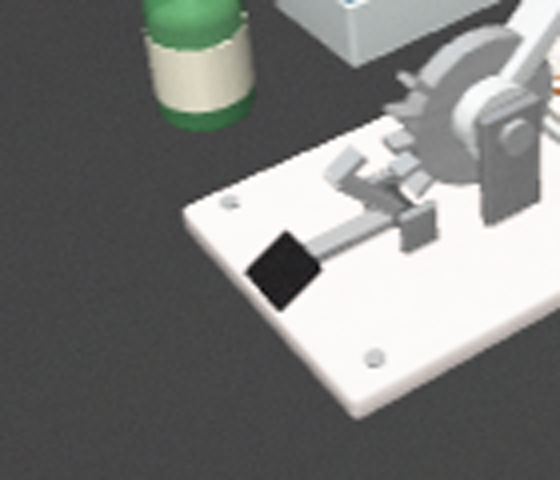

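The pawl is free: tab at (283,270) in the crop, tilt about 0.49 rad, hook at (345,165) well off the teeth. Now over the handle.

```bash
python3 -m handwheel '[-0.002,-0.04,0.004,0,1,-0.002,-0.08,0.008,0,1,-0.002,-0.12,0.012,0,1,-0.002,-0.16,0.016,0,1,-0.002,-0.2,0.02,0,1,-0.002,-0.235,0.0245,0,1,-0.002,-0.25,0.0245,0,1,-0.002,-0.25,0.0245,0,1,-0.002,-0.25,0.0245,0,1]'
python3 - <<'E'
from h import *
from bench import eyes
info([(-104,0,215)]+[(35-190*np.cos(.75-q),0,75+190*np.sin(.75-q)) for q in (0,.15,.3,.45,.6,.75)])
c=eyes.capture("side");u,v=proj(c,pw(-104,0,195))[0].astype(int)
p=c["pixels"][max(0,v-60):v+60,max(0,u-70):u+70,::-1];cv2.imwrite("pics/side4.png",cv2.resize(p,None,fx=4,fy=4,interpolation=2))
E
```

```text
t: 5.22
position: [0.5366, -0.0531, 0.2416]
tcp_rot: [0.096, 0.702, -0.096, 0.699]
wrist_force: [0.4, 0.3, 0.7]
grip_width: -0.0
t 5.22 press xyz mm [-104.4    2.   241.6] F [0.4 0.3 0.7] grip -0.0
(-104, 0, 215) tool shift [0.0266 0.0007 0.002 ]
(np.float64(-104.02088508602597), 0, np.float64(204.5113644044335)) tool shift [0.0371 0.0007 0.0021]
(np.float64(-121.8137668328389), 0, np.float64(182.28206994505672)) tool shift [ 0.0593 -0.017   0.0041]
(np.float64(-136.0849494470086), 0, np.float64(157.64345148113375)) tool shift [ 0.084  -0.0312  0.0057]
(np.float64(-146.51393293386514), 0, np.float64(131.14883926565452)) tool shift [ 0.1105 -0.0415  0.0069]
(np.float64(-152.86650480784803), 0, np.float64(103.39324516998386)) tool shift [ 0.1383 -0.0478  0.0077]
(np.float64(-155.0), 0, np.float64(75.0)) tool shift [ 0.1667 -0.0498  0.008 ]
```

View pics/side4.png

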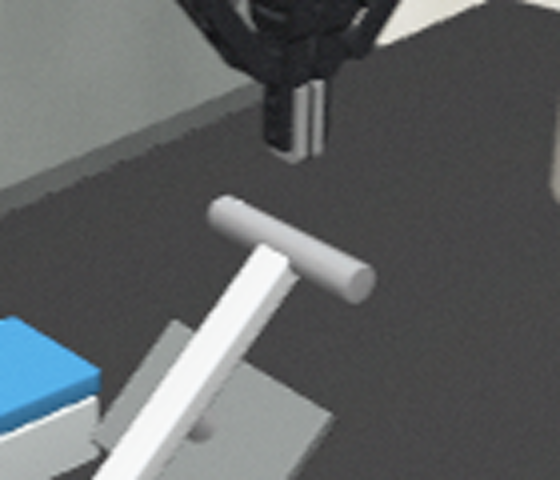

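The fingertips, at (298,155) in the crop, are directly above the crossbar centre at (290,245). Push down along the arc.

```bash
python3 -m handwheel '[0.02,0,0.002,0,1,0.033,0,0.002,0,1,0.04,-0.003,0.002,0,1,0.047,-0.008,0.003,0,1,0.054,-0.013,0.004,0,1,0.06,-0.0175,0.004,0,1,0.068,-0.0225,0.005,0,1,0.076,-0.027,0.005,0,1,0.084,-0.031,0.006,0,1,0.084,-0.031,0.006,0,1]'
python3 - <<'E'
from h import *
from bench import eyes
info([(35-190*np.cos(.75-q),0,75+190*np.sin(.75-q)) for q in (.3,.45,.6,.75)])
c=eyes.capture("side");u,v=proj(c,pw(-104,0,165))[0].astype(int)
p=c["pixels"][max(0,v-60):v+60,max(0,u-70):u+70,::-1];cv2.imwrite("pics/side5.png",cv2.resize(p,None,fx=4,fy=4,interpolation=2))
E
```

```text
t: 6.1
position: [0.5349, -0.0848, 0.1578]
tcp_rot: [0.095, 0.701, -0.096, 0.7]
wrist_force: [-1.3, 0.3, 0.3]
grip_width: -0.0003
t 6.1 press xyz mm [-136.1   -1.5  157.8] F [-1.3  0.3  0.3] grip -0.0
(np.float64(-136.0849494470086), 0, np.float64(157.64345148113375)) tool shift [ 0.0001 -0.0002 -0.0014]
(np.float64(-146.51393293386514), 0, np.float64(131.14883926565452)) tool shift [ 0.0266 -0.0105 -0.0003]
(np.float64(-152.86650480784803), 0, np.float64(103.39324516998386)) tool shift [ 0.0544 -0.0168  0.0004]
(np.float64(-155.0), 0, np.float64(75.0)) tool shift [ 0.0828 -0.0189  0.0007]
```

View pics/side5.png

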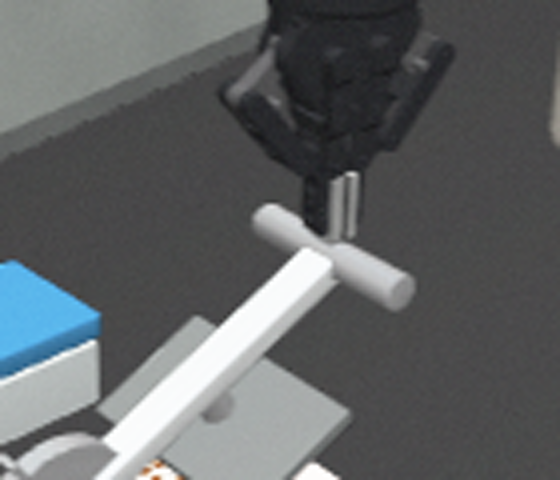

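The arm is following, with the tip on the bar at (335,235) in the crop. Continue to near the bottom.

```bash
python3 -m handwheel '[0.008,-0.004,-0.001,0,1,0.017,-0.0075,-0.001,0,1,0.0265,-0.0105,0,0,1,0.036,-0.013,0,0,1,0.045,-0.015,0,0,1,0.0545,-0.0168,0,0,1,0.063,-0.018,0,0,1,0.071,-0.0185,0,0,1,0.077,-0.019,0,0,1,0.081,-0.019,0,0,1,0.083,-0.019,0,0,1,0.083,-0.019,0,0,1]'
python3 - <<'E'
from h import *
info([(-155,0,75)])
E
```

```text
t: 7.15
position: [0.53, -0.101, 0.0757]
tcp_rot: [0.095, 0.701, -0.095, 0.7]
wrist_force: [-0.7, -0.2, -0.6]
grip_width: 0.0001
t 7.15 press xyz mm [-152.8    0.7   75.7] F [-0.7 -0.2 -0.6] grip 0.0
(-155, 0, 75) tool shift [ 0.0007 -0.0021  0.001 ]
```

```bash
python3 -m handwheel '[0.002,-0.001,0,0,1,0.003,-0.001,0,0,1,0.004,-0.001,0,0,1,0.004,-0.001,0,0,1]'
python3 - <<'E'
from h import *
info()
E
```

```text
t: 7.48
position: [0.5304, -0.1014, 0.0744]
tcp_rot: [0.095, 0.701, -0.094, 0.701]
wrist_force: [-8.4, 3.5, 28.4]
grip_width: 0.0001
t 7.48 press xyz mm [-153.1    0.2   74.4] F [-8.4  3.5 28.4] grip 0.0
```

Firm stop at handle-top height 74.4 mm with 28 N. Retract and inspect.

```bash
python3 -m handwheel '[-0.02,0,0,0,1,-0.06,0,0,0,1,-0.1,0,0,0,1,-0.14,0,0,0,1,-0.18,0,0,0,1,-0.18,-0.04,0,0,1,-0.18,-0.08,0,0,1,-0.18,-0.12,0,0,1,-0.18,-0.16,0,0,1,-0.18,-0.18,0,0,1,-0.18,-0.18,0,0,1,-0.18,-0.18,0,0,1]'
python3 - <<'E'
from h import *
from bench import eyes
info()
for n in("side","top"):
    c=eyes.capture(n);cv2.imwrite(f"pics/{n}6.png",c["pixels"][90:330,200:460,::-1].repeat(3,0).repeat(3,1)[:600])
    W=cloud(c);D=W-O;X=D@ex*1e3;Y=D@ey*1e3;Z=W[...,2]*1e3
    m=(c["pixels"].max(-1)<85)&(Z>18)&(Z<70)&(abs(Y)<20)&(X>120)&(X<165)
    print(n,"tab",m.sum(),np.median(X[m]),np.median(Z[m]),np.polyfit(X[m],Z[m],1))
    m=(Z>50)&(Z<120)&(abs(Y)<52)&(X<-135)&(X>-180)
    print("handle",m.sum(),np.median(X[m]),np.percentile(Z[m],95))
    m=(Z>20)&(abs(Y)<10)&(X<0)&(X>-130);print("arm slope",np.polyfit(X[m],Z[m],1))
E
```

```text
t: 8.48
position: [0.4819, -0.2768, 0.2523]
tcp_rot: [0.096, 0.701, -0.095, 0.701]
wrist_force: [-0.1, 0.7, 0.3]
grip_width: -0.0002
t 8.48 press xyz mm [-334.    19.6  252.3] F [-0.1  0.7  0.3] grip -0.0
side tab 186 147.30240798246302 26.0198860134645 [ -0.53144081 104.26718662]
handle 385 -149.33618481665147 74.7179316582862
arm slope [-0.16716468 47.70205028]
top tab 88 148.1926749616623 27.214375550495767 [ -0.5644244  110.40033207]
handle 565 -152.83505099071783 76.40322941336085
arm slope [9.15478634e-03 7.25411437e+01]
```

View pics/side6.png

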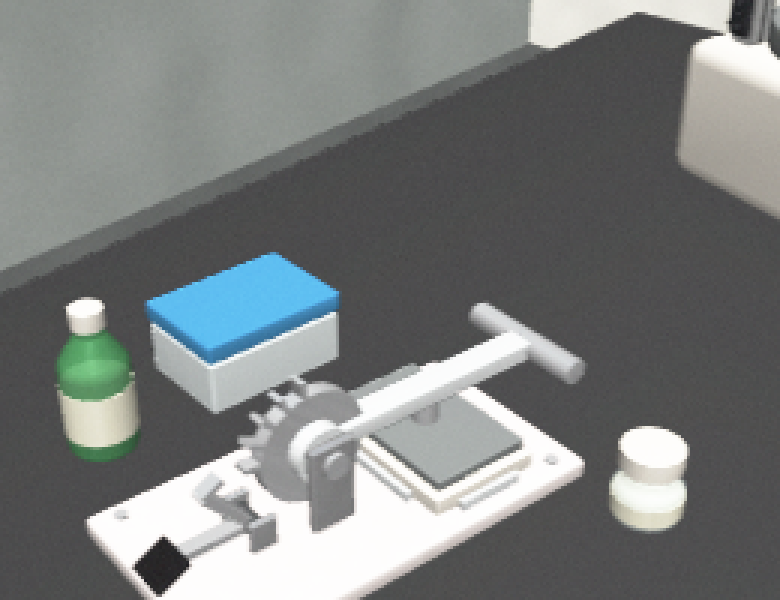

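View pics/top6.png

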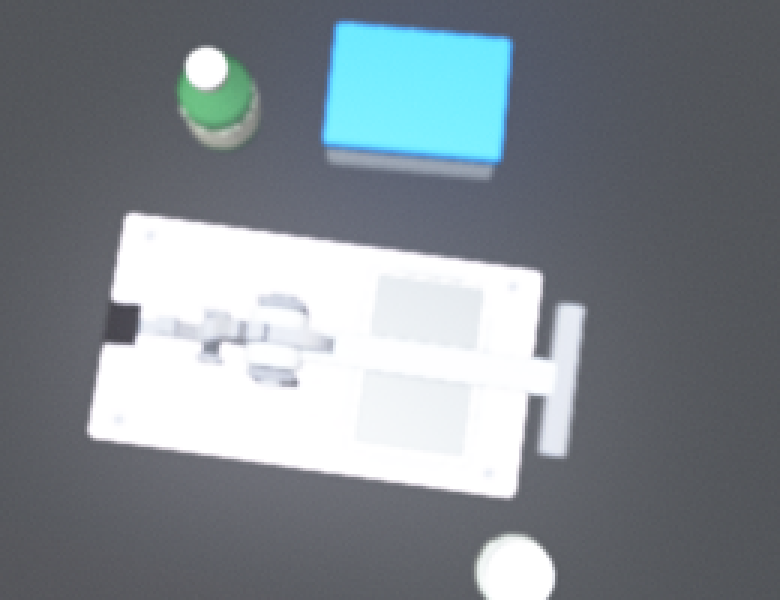

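The side view shows the arm level, with the pad over the plate in its nest, the pawl tab down at (162,565), and the flask, box and jar standing where they were. The top view agrees. The gripper is clear, so I'm handing in.

```bash
python3 - <<'E'
from bench import ticket
print(ticket.finish_job())
E
```

```text
the job is handed in; nothing more can be done
None
```

The press is closed over the plate with the pawl left free. I pressed the pawl tab down to its stop with the closed fingertips, then pushed the crossbar down its arc to the lower stop. I then backed off clear of everything and handed in at about 8.6 s.

- **Pawl:** the tab reached a firm stop at about 30 N. After release it measured x 147–148 mm, z 26–27 mm, tilted about 0.5 rad. The pictures show the hook well off the teeth.
- **Press arm:** the handle reached a firm stop at about 28 N, with its top at 74.4 mm (75 mm expected). From the top camera the arm's slope is 0.009, so it is level.
- **Surroundings:** the plate is in its nest, and the flask, tip box and jar look unmoved in both pictures. I checked them by eye only, not by measurement.
- **Disagreement:** the side camera's arm-slope fit gave -0.17. I discounted it because, from the side, the fit likely takes in pad and plate points as well. The same view's handle top, 74.7 mm, and its picture agree with the arm being fully down.

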